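Show the wet red-roofed tower to the close-up camera

TASK

Slide the painting handle that carries the red-roofed model tower out of its lane in the white drying dock and hold it up for a close-up: the tower 15 cm in front of the camera's lens, centred on the lens and square to the camera as it is tilted, so that the door looks straight into the lens and the tower stands upright in the picture. The paint is wet, so take it by the black handle and let nothing touch the tower; leave the other handles, the bottles and the water cup where they are, and do not bump the camera. Finish while still holding it there, steady in the gripper.

Things in the scene. Friction and masses are not known exactly. Their poses are not given: they have to be found in the camera images.
- holder_red: Black painting handle, red-roofed tower on top. Origin: centre of the foot's underside; z up; x the way the door faces. Foot: disc 60 mm across, 6 mm thick, tapering to 8 mm. Handle: 40 mm across from 8 to 78 mm up. Tower from 78 to 116 mm up, 33 mm across. 90 to 180 g. The one to show; stands in one of the dock's three lanes, door roughly away from the robot.
- tower_red: The wet model tower on holder_red: white walls, red cone roof, dark brown door on its +x side, 38 mm tall, at most 33 mm across. Origin: centre of its underside, 78 mm above the underside of the handle's foot; z up towards the roof, x the way the door faces.
- tower_red_mid (a point): The middle of the red-roofed tower, on its axis, 19 mm above its underside (97 mm above the underside of the handle's foot); axes as tower_red.
- holder_blue: Black painting handle, blue-roofed tower on top. Origin: centre of the foot's underside; z up; x the way the door faces. Foot: disc 60 mm across, 6 mm thick, tapering to 8 mm. Handle: 40 mm across from 8 to 78 mm up. Tower from 78 to 116 mm up, 33 mm across. 90 to 180 g. Leave it alone.
- holder_yellow: Black painting handle, yellow-roofed tower on top. Origin: centre of the foot's underside; z up; x the way the door faces. Foot: disc 60 mm across, 6 mm thick, tapering to 8 mm. Handle: 40 mm across from 8 to 78 mm up. Tower from 78 to 116 mm up, 33 mm across. 90 to 180 g. Leave it alone.
- dock: White fixed dock. Origin on the table, mid-dock. Lanes run along x at y = -100, 0, 100 mm, from a 30 mm high wall at x = +55 mm to the open end at x = -55 mm (robot's side). No floor: feet stand on the table. Lane 66 mm wide; ledges (underside 10, top 15.5 mm up) leave a slot 48 mm wide over it, so a foot only slides out along -x; it is free to lift past x = -86 mm. Dock 352 mm wide.
- lens (a point): Centre of the front of the camera's lens: a grey ring 58 mm across on a black camera 90 mm wide, 62 mm high. The lens looks along -x of this frame; z is up in the picture, y is level. The camera looks towards the robot's side of the table and down at 0.1 to 0.4 rad. Behind it stands its post.
- focus (a point): The point in the air 150 mm straight in front of the lens (on its -x axis), where the middle of the tower is wanted; same axes as lens. The tower is square to the camera when its x and z axes point the same way as these.
- stand: The camera's stand with the camera on it, fixed to the table: steel foot 130 x 150 x 16 mm, aluminium post 22 mm across and 406 mm high, 40 mm behind the foot's centre. Origin: middle of the foot's front edge, on the table; the camera looks towards its -x.
- bottle_orange: Loose orange dropper bottle, 25 mm across, 75 mm high, upright. Origin: centre of its underside, z up. Leave it alone.
- bottle_green: Loose green dropper bottle, 25 mm across, 75 mm high, upright. Origin: centre of its underside, z up. Leave it alone.
- cup: Loose empty glass water cup, 72 mm across, 85 mm high, upright. Origin: centre of its underside, z up. Leave it alone.

How it is judged:
On the way:
1. the red-roofed tower's handle has been slid out of the open end of its lane (its axis more than 80 mm from the dock's middle towards the open end) (x of holder_red in the frame of dock below -0.08 m), for 0.1 s.
At the end, for the whole second after the job is handed in: The red tower's middle is within 25 mm of the point 150 mm before the lens, door towards the lens, door direction and upright axis within 0.2 rad of the camera's; the fingers hold the handle still (under 20 mm/s), over 60 mm above the table, touching neither dock nor stand (distance between tower_red_mid and focus below 0.025 m and x of lens in the frame of tower_red_mid above 0.1 m and angle between the x axis of tower_red and the x axis of focus, either way round below 0.2 rad and angle between the z axis of tower_red and the z axis of focus, either way round below 0.2 rad and angle between tower_red's own z axis and vertical below 0.8 rad and height (world z) of holder_red above 0.06 m and contact force between the fingers and holder_red above 1 N and contact force between holder_red and dock below 0.2 N and contact force between holder_red and stand below 0.2 N and linear speed of holder_red below 0.02 m/s); the arm keeps its last pose, push and grip.
It fails at once if something touched the wet tower (over 0.5 N) (contact force between tower_red and anything else above 0.5 N).
It fails at once if the camera or its stand was bumped (over 2 N) (contact force between stand and anything else above 2 N).
It fails at once if another handle, a bottle or the cup was moved by more than 25 mm or tipped over (distance of any of holder_blue, holder_yellow, bottle_orange, bottle_green, cup from where it was at the start of the episode above 0.025 m or angle between any of holder_blue, holder_yellow, bottle_orange, bottle_green, cup's own z axis and vertical above 0.5 rad).
It also fails if it takes over 38 s, if anything falls off the work surface, if the arm or the gripper's body presses on something with over 40 N, if the wrist force passes 120 N, or if a joint passes its speed limit or range.

ROBOT

A 6-joint arm with a two-finger parallel gripper is mounted at the origin on the work surface. World frame = base frame: x ahead of the robot, y to its left, z up, the work surface at z = 0. Lengths are in m, angles in rad, forces in N, time in s.
With the tool pointing down it reaches from about 0.2 to 0.875 m from the base axis. Payload 3.4 kg.
Tool frame: the origin (TCP) lies midway between the tips of the shut fingers; the grasp point (between the pads) lies 19 mm behind it; z points along the fingers, y is the line along which they close (so a half turn about z gives the same grasp; the last joint's range is limited). The gripper opens to 94 mm and grips with 3 to 60 N. Pads are 16 mm wide; open, the fingers measure 119 mm over their backs; the gripper's body (75 mm by 177 mm) begins 78 mm behind the grasp point.
Start: joints at [-1.285, 0.276, 1.505, -0, 1.361, -0.121], TCP at [0.228, -0.528, 0.205] pointing down, gripper open.
Joint ranges: [-2.89, 2.89], [-0.75, 2.08], [0.22, 2.7], [-1.18, 4.32], [0.11, 2.71], [-2.7, 2.7]. Speed limits (rad/s): [2.57, 2.57, 3.14, 3.14, 3.14, 3.14].

INTERFACE

Orientations are given as a 3x3 rotation matrix whose columns are the frame's x, y, z axes.
In Python, from plant import readout, read_camera, job gives the robot as it stands.
- The arm moves only by the tool carry_out, never from a script. Its argument "deltas" is one flat list of numbers, 7 for each row, row after row: the shift along the tool's x, y, z in mm, then the turn, a rotation vector about the tool's x, y, z in rad, then the opening, from 0 (shut) to 1 (fully open). In form: [dx, dy, dz, rx, ry, rz, hand, dx, dy, dz, rx, ry, rz, hand, ...]. A call has 1 to 20 rows; each row shifts and turns the commanded pose from where the row before left it, along the tool's axes as they then stand; what a row does not reach is not made up. A row lasts 1/12 s, in which the tool goes at most 41.7 mm and 7.16 degrees, less where a joint would pass 70% of its speed; a pose out of reach is approached as far as the arm can. A call is refused whole if a number of a shift passes 41.7 or a number of a turn 0.125, either way. A call with a gripper value outside its range is refused whole. The fingers move at their own pace and stop on an object; the grip force is fixed at half the most. Time passes only in rows, so rows that do not move let the fingers close. It gives the time, the measured TCP pose, the force, the opening and the grip force at its end, in the units of the state.
- readout.get_obs(): the state, without advancing time (a new reading comes with each control period).
- read_camera(name): name is "scene" or "side" or "wrist"; returns a dict with "img" (384x512x3 uint8, red, green, blue), "fx", "fy", "cx", "cy" (pixels), "world_from_camera" (4x4, takes a point from camera to world coordinates). Camera axes: x right, y down, z forward; pixel columns grow to the right and rows downward; lengths in m; the calibration is good to about 2 mm. A picture is of the moment at which its call begins. There is no depth.
- job.finish_job(): hands the job in; it is judged then, once.
The state is a dict: "clock": time; "joint_positions": joint angles; "qd": joint speeds; "tau": joint torques, N m; "tool_pos": TCP position; "eef_rot": TCP orientation; "force": force on the tool from outside, world axes, zero at the start; "ft_torque": the same for the moment, N m; "gripper_width": finger opening in m; "grip_force": force on a finger pad.
Only numpy, scipy, OpenCV 4.12 (cv2) and the standard library are available. Lean on these libraries where they do the work, as an engineer would, in place of code of your own. Each camera call takes 0.05 s, during which the arm holds its last target. There are 200 camera calls.

## Working session

There is one attempt and no reset: what is moved stays moved. The work goes in short steps, Python scripts to look and compute and a tool call to move; the robot and the scene stay as the last step left them, time stands still between calls to the robot, and variables do not carry over. Pictures are saved under pics/ and viewed, at most 13 in all, crops included, and the job is handed in when it is done.

Besides the shell and the picture viewer there is one more tool, called after ">>>" as name(argument=value, ...), one argument or row to a line, values as JSON. carry_out: Moves the arm, as the interface text tells. Its arguments: {"type":"object","properties":{"deltas":{"type":"array","items":{"type":"number"}}},"required":["deltas"]}

```bash
mkdir -p pics
python3 - <<'E'
from plant import readout, read_camera
import cv2,numpy as np
np.set_printoptions(precision=4,suppress=True)
for n in ["scene","side","wrist"]:
    c=read_camera(n); cv2.imwrite(f"pics/{n}0.png",c["img"][:,:,::-1])
    print(n,c["fx"],c["fy"],c["cx"],c["cy"]);print(c["world_from_camera"])
    np.savez(f"{n}0.npz",**c)
o=readout.get_obs();print(o)
E
```

```text
scene 479.9272451991285 479.9272451991285 261.26459470962044 191.6693553788318
[[ 0.7159  0.5926 -0.3693  1.088 ]
 [ 0.6981 -0.5985  0.393  -0.5922]
 [ 0.0119 -0.5392 -0.8421  1.3436]
 [ 0.      0.      0.      1.    ]]
side 471.76792746404544 471.76792746404544 257.91672910397614 191.7343316637725
[[-0.7164 -0.4018  0.5704 -0.1008]
 [-0.6976  0.4262 -0.5759  0.6009]
 [-0.0117 -0.8105 -0.5856  0.8738]
 [ 0.      0.      0.      1.    ]]
wrist 317.7338293927695 317.7338293927695 252.70242483478162 186.16085435674393
[[ 0.3961 -0.8915 -0.2198  0.2917]
 [-0.9182 -0.3847 -0.0941 -0.5012]
 [-0.0007  0.2391 -0.971   0.3843]
 [ 0.      0.      0.      1.    ]]
{'clock': 0.15, 'joint_positions': array([-1.285 ,  0.2764,  1.5058, -0.    ,  1.3607, -0.121 ]), 'qd': array([-0.0015, -0.0013, -0.005 , -0.0004, -0.0008, -0.0001]), 'tau': array([  0.0008, -40.4927, -23.743 ,   0.0701,   0.0315,  -0.0001]), 'tool_pos': array([ 0.2274, -0.5277,  0.2048]), 'eef_rot': array([[ 0.9184,  0.3957, -0.0004],
       [ 0.3957, -0.9184,  0.0013],
       [ 0.0001, -0.0013, -1.    ]]), 'force': array([ 0.045 ,  0.9305, -0.4251]), 'ft_torque': array([-0.0095,  0.0318,  0.0407]), 'grip_force': 0.0, 'gripper_width': 0.09373497535898274}
```

View pics/scene0.png

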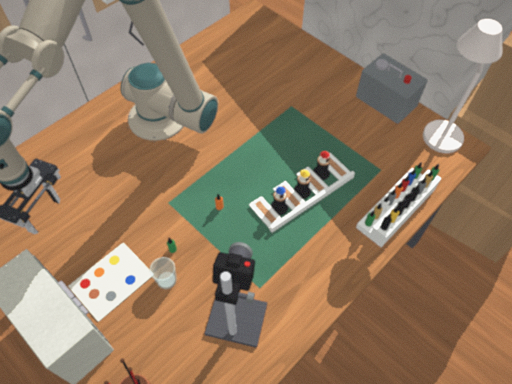

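View pics/side0.png

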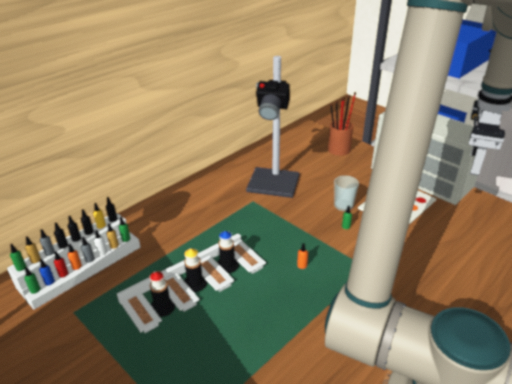

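The scene view shows the red tower at about (323,158), in the dock's far lane; the camera is at (235,270) with its stand foot at (237,320). In the side view red is at (158,280), the lens at (268,110) and the foot at (273,182). I'll enlarge both.

Run:
```python
import cv2,numpy as np
def crop(n,x0,y0,w,h,s):
    im=cv2.imread(f"pics/{n}0.png")[y0:y0+h,x0:x0+w]
    im=cv2.resize(im,None,fx=s,fy=s,interpolation=cv2.INTER_CUBIC)
    for x in range((x0+9)//10*10,x0+w,10):
        cv2.line(im,((x-x0)*s,0),((x-x0)*s,6),(0,255,255),1)
        if x%20==0: cv2.putText(im,str(x),((x-x0)*s-10,18),0,.4,(0,255,255),1)
    for y in range((y0+9)//10*10,y0+h,10):
        cv2.line(im,(0,(y-y0)*s),(6,(y-y0)*s),(0,255,255),1)
        if y%20==0: cv2.putText(im,str(y),(8,(y-y0)*s+4),0,.4,(0,255,255),1)
    return im
a=crop("scene",240,140,120,98,4); b=crop("scene",200,235,76,118,4)
c=crop("side",110,220,160,120,4); d=crop("side",240,50,70,150,4)
def hc(a,b):
    h=max(a.shape[0],b.shape[0]); p=lambda i:cv2.copyMakeBorder(i,0,h-i.shape[0],0,0,cv2.BORDER_CONSTANT)
    return np.hstack([p(a),p(b)])
cv2.imwrite("pics/c1.png",hc(a,b)[:600,:800]); 
e=hc(c,d);print(e.shape); cv2.imwrite("pics/c2.png",cv2.resize(e,None,fx=.86,fy=.86) if e.shape[1]>800 else e)
```

```text
(600, 920, 3)
```

View pics/c1.png

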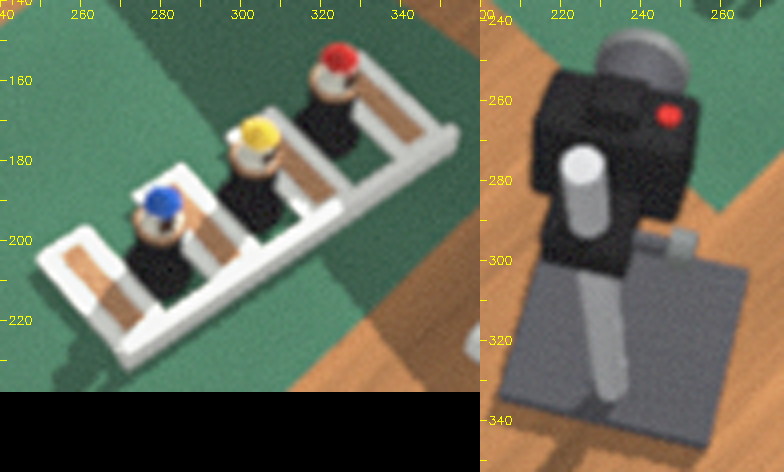

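View pics/c2.png

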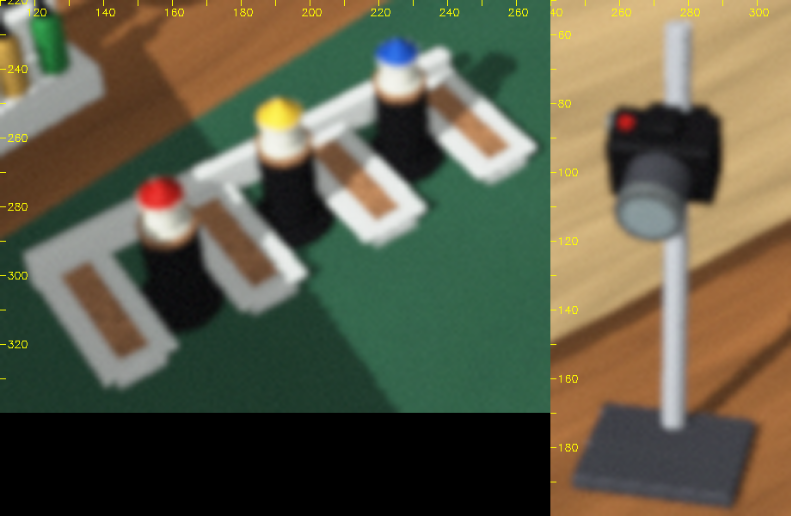

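The crops show the dock ledge ends, the roofs, the stand foot corners and the lens ring (about (269,113) in side). I'll fit poses from these.

```bash
cat > h.py <<'E'
import numpy as np
from scipy.optimize import least_squares
from scipy.spatial.transform import Rotation as R
np.set_printoptions(precision=4,suppress=True)
def proj(c,P):
    T=c["world_from_camera"];q=(np.atleast_2d(P)-T[:3,3])@T[:3,:3]
    return np.c_[c["fx"]*q[:,0]/q[:,2]+c["cx"],c["fy"]*q[:,1]/q[:,2]+c["cy"]]
def ray(c,p):
    T=c["world_from_camera"];d=T[:3,:3]@[(p[0]-c["cx"])/c["fx"],(p[1]-c["cy"])/c["fy"],1]
    return T[:3,3],d/np.linalg.norm(d)
def se2(x,P):
    c,s=np.cos(x[2]),np.sin(x[2]);P=np.asarray(P,float)
    return np.c_[x[0]+c*P[:,0]-s*P[:,1],x[1]+s*P[:,0]+c*P[:,1],P[:,2]]
def tri(obs):
    A=0;b=0
    for c,p in obs:
        o,d=ray(c,p);M=np.eye(3)-np.outer(d,d);A=A+M;b=b+M@o
    X=np.linalg.solve(A,b);return X,[proj(c,X)[0]-p for c,p in obs]
E
cat > f1.py <<'E'
from h import *
S=np.load("scene0.npz");D=np.load("side0.npz")
s1=lambda X,Y:np.array([240+X/4,140+Y/4]); s2=lambda X,Y:np.array([200+(X-480)/4,235+Y/4])
k=3.44;d1=lambda X,Y:np.array([110+X/k,220+Y/k]); d2=lambda X,Y:np.array([240+(X-550)/k,50+Y/k])
def fit(obs,x0):
    f=lambda x:np.concatenate([proj(c,se2(x,[P]))[0]-p for c,P,p in obs])
    r=least_squares(f,x0,loss="soft_l1");print(r.x);print(f(r.x).reshape(-1,2).round(1).tolist());return r.x
z=.0155
dock=fit([(S,(-.055,-.176,z),s1(38,258)),(S,(-.055,-.124,z),s1(85,227)),
 (D,(-.055,.176,z),d1(110,382)),(D,(-.055,.124,z),d1(178,345)),(D,(-.055,.076,z),d1(240,310)),(D,(-.055,.024,z),d1(308,272)),
 (D,(-.055,-.024,z),d1(372,242)),(D,(-.055,-.076,z),d1(427,208)),(D,(-.055,-.124,z),d1(490,180)),(D,(-.055,-.176,z),d1(535,148))],[.55,0,0])
z=.016
st=fit([(S,(0,-.075,z),s2(540,258)),(S,(0,.075,z),s2(748,268)),(S,(.13,.075,z),s2(708,445)),(S,(.13,-.075,z),s2(500,400)),
 (D,(0,.075,z),d2(573,483)),(D,(0,-.075,z),d2(735,497)),(D,(.13,-.075,z),d2(757,425)),(D,(.13,.075,z),d2(605,405))],[.8,-.3,-.3])
for n,a,b in [("red",(340,52),(158,180)),("yel",(260,130),(278,102)),("blue",(163,200),(397,42))]:
    X,r=tri([(S,s1(*a)),(D,d1(*b))]);c,s=np.cos(dock[2]),np.sin(dock[2]);q=X[:2]-dock[:2]
    print(n,X,np.round(r,1).tolist(),"in dock",c*q[0]+s*q[1],-s*q[0]+c*q[1])
# lens: side ring centre, on stand plane y=0
o,d=ray(D,d2(650,217));n=np.array([-np.sin(st[2]),np.cos(st[2]),0]);t=n@(np.r_[st[:2],0]-o)/(n@d);L=o+t*d;print("lens",L)
c,s=np.cos(st[2]),np.sin(st[2]);q=L[:2]-st[:2];print("lens in stand",c*q[0]+s*q[1], "scene px",proj(S,L))
print("tri",tri([(S,s2(642,62)),(D,d2(650,217))]))
print("posttop",tri([(S,s2(583,165)),(D,d2(678,25))]), "exp",se2(st,[(.105,0,.406)]))
for n,a,b in [("or",(219,205),(302,259)),("gr",(171,245),(347,218)),("cup",(163,272),(346,193))]: print(n,tri([(S,a),(D,b)])[0])
E
python3 f1.py
```

```text
[ 0.5837  0.131  -0.1416]
[[-2.1, -1.4], [-1.1, -1.9], [-1.0, 1.0], [0.2, -0.0], [0.7, -0.2], [0.1, 0.1], [-1.6, -0.6], [0.0, -0.6], [-2.8, -1.1], [0.3, -0.9]]
[ 0.7119 -0.2707 -0.9994]
[[-0.0, -8.7], [-1.3, -1.0], [-0.6, -0.1], [-1.9, -0.1], [-0.7, -2.1], [-0.4, -1.0], [-1.3, -2.9], [-1.5, -1.5]]
red [0.5911 0.2306 0.1143] [[-0.2, 0.0], [-0.4, -0.0]] in dock -0.0067577264525058075 0.09958205112384226
yel [0.5947 0.1288 0.112 ] [[-0.4, 0.1], [-0.6, -0.0]] in dock 0.01119722275850036 -0.0006468798061448156
blue [0.584  0.0285 0.1098] [[-0.6, 0.0], [-0.7, -0.0]] in dock 0.014722204127490953 -0.10143662446179434
lens [ 0.7064 -0.2622  0.2873]
lens in stand -0.010069991203486613 scene px [[238.3519 252.0132]]
tri (array([ 0.706 , -0.258 ,  0.2889]), [array([-1.0513, -0.0249]), array([-0.9236,  0.04  ])])
posttop (array([ 0.768 , -0.3575,  0.404 ]), [array([-1.1158, -0.0491]), array([-0.8288,  0.0644])]) exp [[ 0.7687 -0.359   0.406 ]]
or [ 0.4443 -0.1062  0.0171]
gr [ 0.4504 -0.3095  0.03  ]
cup [ 0.5096 -0.3851  0.0479]
```

>>> carry_out(
  deltas=[0,0,-40,0,0,0,1,0,0,-40,0,0,0,1,0,0,-40,0,0,0,1,10,-25,-10,0,0,0,1],
)

```text
clock: 0.48
tool_pos: [0.2276, -0.5072, 0.3408]
eef_rot: [[0.919, 0.394, 0.003], [0.394, -0.919, -0.012], [-0.002, 0.013, -1.0]]
force: [0.6, 0.2, 0.3]
gripper_width: 0.0941
grip_force: 0.0
```

```bash
cat > rec.py <<'E'
from plant import readout
import json
o=readout.get_obs();json.dump([list(o["joint_positions"]),list(o["tool_pos"]),[list(r) for r in o["eef_rot"]]],open("rec.jsonl","a"));open("rec.jsonl","a").write("\n")
print(o["clock"],o["joint_positions"].round(3),o["tool_pos"],o["gripper_width"],o["grip_force"],o["force"].round(1));print(o["eef_rot"].round(3))
E
python3 rec.py
```

```text
0.4833 [-1.274e+00  1.950e-01  1.289e+00 -1.000e-03  1.645e+00 -1.080e-01] [ 0.22757171 -0.50720619  0.34078815] 0.09406811295880743 0.0 [0.6 0.2 0.3]
[[ 0.919  0.394  0.003]
 [ 0.394 -0.919 -0.012]
 [-0.002  0.013 -1.   ]]
```

>>> carry_out(
  deltas=[22,-31,0,0,0,0.05,1,22,-31,0,0,0,0,1,22,-31,0,0,0,0,1,22,-31,0,0,0,0,1,22,-31,0,0,0,0,1,22,-31,0,0,0,0,1,22,-31,0,0,0,0,1,22,-31,0,0,0,0,1,22,-31,0,0,0,0,1,22,-31,0,0,0,0,1],
)

```text
clock: 1.32
tool_pos: [0.3225, -0.1316, 0.3354]
eef_rot: [[0.937, 0.348, 0.0], [0.348, -0.937, -0.0], [0.0, 0.0, -1.0]]
force: [0.7, 0.4, 0.7]
gripper_width: 0.0941
grip_force: 0.0
```

```bash
python3 rec.py
```

```text
1.3167 [-0.588 -0.132  1.643  0.     1.63   0.627] [ 0.32254031 -0.13156329  0.33540459] 0.09409900203991772 0.0 [0.7 0.4 0.7]
[[ 0.937  0.348  0.   ]
 [ 0.348 -0.937 -0.   ]
 [ 0.     0.    -1.   ]]
```

>>> carry_out(
  deltas=[0,0,0,0,-0.12,0,1,0,0,0,0,-0.12,0,1,0,0,0,-0.12,0,0,1,0,0,0,-0.12,0,0,1],
)

```text
clock: 1.65
tool_pos: [0.3261, -0.134, 0.3332]
eef_rot: [[0.909, 0.394, -0.137], [0.34, -0.889, -0.306], [-0.243, 0.232, -0.942]]
force: [0.0, 0.2, 0.2]
gripper_width: 0.0941
grip_force: 0.0
```

```bash
python3 rec.py
```

```text
1.65 [-0.222 -0.075  1.654 -0.336  1.629  0.953] [ 0.32605148 -0.13401203  0.33315052] 0.09414018369716887 0.0 [0.  0.2 0.2]
[[ 0.909  0.394 -0.137]
 [ 0.34  -0.889 -0.306]
 [-0.243  0.232 -0.942]]
```

```bash
cat > kin.py <<'E'
from h import *
import json
E=lambda ax,a:R.from_euler(ax,a).as_matrix()
def fk(q,k):
    h,L1,L2,a,d=k
    A=E("z",q[0]);B=A@E("y",q[1]);C=A@E("y",q[1]+q[2]);W=C@E("z",q[3])@E("y",q[4])
    return np.array([0,0,h])+B@[0,0,L1]+C@[a,0,L2]+W@[0,0,d],W@E("z",q[5]+np.pi/2)
lo=np.array([-2.89,-.75,.22,-1.18,.11,-2.7]);hi=np.array([2.89,2.08,2.7,4.32,2.71,2.7])
def ik(p,Rm,k,seed=None,n=40):
    rng=np.random.default_rng(0);best=None
    f=lambda q:(lambda t:np.r_[(t[0]-p)*10,R.from_matrix(t[1].T@Rm).as_rotvec()])(fk(q,k))
    for i in range(n):
        q0=seed if (i==0 and seed is not None) else rng.uniform(lo,hi)
        r=least_squares(f,np.clip(q0,lo+1e-3,hi-1e-3),bounds=(lo,hi))
        if r.cost<1e-8:
            c=0 if seed is None else np.abs(r.x-seed).max()
            if best is None or c<best[0]: best=(c,r.x)
            if seed is None or i==0: break
    return None if best is None else best[1]
def K():return np.load("k.npy")
def tool(yaw,pitch):  # tool z at yaw, pitch down; tool x up
    c,s=np.cos(pitch),np.sin(pitch);return E("z",yaw)@np.array([[s,0,c],[0,-1,0],[c,0,-s]])
E
python3 - <<'E'
from kin import *
D=[json.loads(l) for l in open("rec.jsonl")]
D.append([[-1.285,.2764,1.5058,0,1.3607,-.121],[.2274,-.5277,.2048],None])
f=lambda k:np.concatenate([fk(q,k)[0]-p for q,p,_ in D])
r=least_squares(f,[.3,.4,.4,0,.2],x_scale=.1);print(r.x,np.abs(r.fun).max(),r.jac.shape,np.linalg.svd(r.jac)[1])
print(R.from_matrix(fk(D[2][0],r.x)[1].T@np.array(D[2][2])).magnitude())
np.save("k.npy",r.x)
k=r.x
q0=np.array(D[2][0])
for pit in (.5,.7,.9):
  for yaw in (-.3,-.14,0.1):
    Rm=tool(yaw,pit);g=np.array([.591,.231,.05])+.019*Rm[:,2]
    print("grasp",pit,yaw,ik(g,Rm,k,q0))
for pc in (.15,.3):
 ly=-1.;xl=np.array([np.cos(ly)*np.cos(pc),np.sin(ly)*np.cos(pc),np.sin(pc)]);yl=np.array([-np.sin(ly),np.cos(ly),0]);zl=np.cross(xl,yl);RL=np.c_[xl,yl,zl]
 F=np.array([.706,-.26,.288])-.15*xl
 for pit in (.5,.7,.9):
  for rel in (-.2,0,.2,.4):
    Rm=RL@tool(rel,pit);p=F+RL@[0,0,-.047]+.019*Rm[:,2]
    print("final",pc,pit,rel,ik(p,Rm,k,q0))
E
```

```text
[-0.0663  0.6581  0.417   0.0852  0.1876] 0.06694114509439189 (12, 5) [3.9738 2.0024 0.3665 0.2059 0.1511]
2.642589980038019e-16
grasp 0.5 -0.3 None
grasp 0.5 -0.14 [ 0.5151  0.5036  1.9652  4.282   0.629  -2.2723]
grasp 0.5 0.1 [ 0.4534  0.4895  2.0027  3.8344  0.4955 -2.0265]
grasp 0.7 -0.3 None
grasp 0.7 -0.14 None
grasp 0.7 0.1 None
grasp 0.9 -0.3 None
grasp 0.9 -0.14 None
grasp 0.9 0.1 [ 0.4254  0.4477  1.8659 -0.8389  0.2705  2.6496]
final 0.15 0.5 -0.2 None
final 0.15 0.5 0 None
final 0.15 0.5 0.2 None
final 0.15 0.5 0.4 None
final 0.15 0.7 -0.2 None
final 0.15 0.7 0 None
final 0.15 0.7 0.2 None
final 0.15 0.7 0.4 None
final 0.15 0.9 -0.2 None
final 0.15 0.9 0 None
final 0.15 0.9 0.2 None
final 0.15 0.9 0.4 [-0.1236  0.277   1.667  -0.729   0.589   2.5175]
final 0.3 0.5 -0.2 None
final 0.3 0.5 0 None
final 0.3 0.5 0.2 None
final 0.3 0.5 0.4 [-0.1039  0.3459  1.8636  4.1382  0.6381 -2.4517]
final 0.3 0.7 -0.2 None
final 0.3 0.7 0 None
final 0.3 0.7 0.2 None
final 0.3 0.7 0.4 None
final 0.3 0.9 -0.2 None
final 0.3 0.9 0 None
final 0.3 0.9 0.2 None
final 0.3 0.9 0.4 None
```

```bash
python3 - <<'E'
s=open("kin.py").read()
s=s.replace("h,L1,L2,a,d=k","h,L1,L2,a,d,b,sx=k").replace("np.array([0,0,h])+","A@[sx,b,h]+")
open("kin.py","w").write(s)
E
cat > kf.py <<'E'
from kin import *
D=[json.loads(l) for l in open("rec.jsonl")]
D.append([[-1.285,.2764,1.5058,0,1.3607,-.121],[.2274,-.5277,.2048],None])
f=lambda k:np.r_[np.concatenate([fk(q,k)[0]-p for q,p,_ in D]),1e-3*k[[3,6]]]
r=least_squares(f,[.3,.4,.4,0,.2,.05,0],x_scale=.1);print(r.x,np.abs(r.fun).max(),np.linalg.svd(r.jac)[1])
np.save("k.npy",r.x)
E
python3 kf.py
```

```text
[ 0.1367  0.6297  0.4213  0.0603  0.3903  0.0694 -0.0002] 6.032155503079459e-05 [3.9746 2.8246 2.0046 0.3451 0.1945 0.1649 0.1478]
```

```bash
cat > plan.py <<'E'
from kin import *
k=K();q0=np.array(json.loads(open("rec.jsonl").readlines()[-1])[0])
for pit in (.4,.6,.8,1.0):
  for yaw in (-.3,-.14,0.1):
    Rm=tool(yaw,pit);g=np.array([.591,.231,.05])+.019*Rm[:,2]
    print("grasp",pit,yaw,ik(g,Rm,k,q0,15))
for pc in (.15,.35):
 ly=-1.;xl=np.array([np.cos(ly)*np.cos(pc),np.sin(ly)*np.cos(pc),np.sin(pc)]);yl=np.array([-np.sin(ly),np.cos(ly),0]);zl=np.cross(xl,yl);RL=np.c_[xl,yl,zl]
 F=np.array([.706,-.26,.288])-.15*xl
 for pit in (.6,.8,1.):
  for rel in (-.2,0,.2):
    Rm=RL@tool(rel,pit);p=F+RL@[0,0,-.047]+.019*Rm[:,2]
    print("final",pc,pit,rel,ik(p,Rm,k,q0,15))
E
python3 plan.py
```

```text
grasp 0.4 -0.3 [ 0.7344  0.6961  2.2679  4.2501  1.0856 -1.7432]
grasp 0.4 -0.14 [ 0.6494  0.6992  2.384   3.9498  1.13   -1.6167]
grasp 0.4 0.1 [ 0.4462  0.7297  2.5276  3.4739  1.2799 -1.5299]
grasp 0.6 -0.3 None
grasp 0.6 -0.14 [ 0.5852  0.5325  2.2984  4.0631  0.7577 -1.8702]
grasp 0.6 0.1 [ 0.4111  0.5171  2.409   3.5139  0.7676 -1.6652]
grasp 0.8 -0.3 None
grasp 0.8 -0.14 None
grasp 0.8 0.1 [ 0.3733  0.3968  2.2618  3.7658  0.3275 -1.971 ]
grasp 1.0 -0.3 None
grasp 1.0 -0.14 None
grasp 1.0 0.1 [ 0.3377  0.3561  2.1006 -0.7919  0.1797  2.5556]
final 0.15 0.6 -0.2 None
final 0.15 0.6 0 None
final 0.15 0.6 0.2 None
final 0.15 0.8 -0.2 None
final 0.15 0.8 0 None
final 0.15 0.8 0.2 None
final 0.15 1.0 -0.2 None
final 0.15 1.0 0 None
final 0.15 1.0 0.2 None
final 0.35 0.6 -0.2 None
final 0.35 0.6 0 None
final 0.35 0.6 0.2 [ 0.1014  0.4778  2.2461  4.2111  1.0865 -2.0178]
final 0.35 0.8 -0.2 None
final 0.35 0.8 0 None
final 0.35 0.8 0.2 None
final 0.35 1.0 -0.2 None
final 0.35 1.0 0 None
final 0.35 1.0 0.2 None
```

```bash
cat > plan.py <<'E'
from kin import *
k=K();q0=np.array(json.loads(open("rec.jsonl").readlines()[-1])[0])
FL=np.diag([-1.,-1,1])
def RLf(pc,ly=-1.):
 xl=np.array([np.cos(ly)*np.cos(pc),np.sin(ly)*np.cos(pc),np.sin(pc)]);yl=np.array([-np.sin(ly),np.cos(ly),0]);return np.c_[xl,yl,np.cross(xl,yl)]
if __name__=="__main__":
 for fl in (0,1):
  for pit in (.6,.9,1.1,1.3,1.5):
   for rel in (-.3,0,.3,.6,.9):
    out=[]
    Rm=tool(-.14+rel,pit)@(FL if fl else np.eye(3));g=np.array([.591,.231,.055])+.019*Rm[:,2]
    out.append(ik(g,Rm,k,q0,8))
    for pc in (.1,.25,.4):
     RL=RLf(pc);F=np.array([.706,-.26,.288])-.15*RL[:,0]
     Rm=RL@tool(rel,pit)@(FL if fl else np.eye(3));p=F+RL@[0,0,-.042]+.019*Rm[:,2]
     out.append(ik(p,Rm,k,q0,8))
    if sum(o is not None for o in out)>1: print(fl,pit,rel,*["-" if o is None else o.round(2)[3:] for o in out])
E
time python3 plan.py
```

```text
0 0.6 0.3 [ 3.38  0.76 -1.63] - [ 4.19  0.87 -2.16] [ 4.02  1.14 -1.94]
0 0.6 0.6 [ 2.7   0.79 -1.47] [ 3.75  0.34 -2.1 ] [ 3.57  0.69 -1.95] [ 3.5   1.06 -1.9 ]
0 0.6 0.9 [ 2.06  0.82 -1.28] [ 2.21  0.37 -0.94] [ 2.7   0.6  -1.53] [ 2.89  0.92 -1.81]
0 0.9 0.6 [ 1.85  0.2  -0.53] [-0.48  0.34  2.11] - [ 4.06  0.46 -2.47]
0 0.9 0.9 [ 1.37  0.45 -0.41] [0.42 0.37 0.89] - [ 3.27  0.23 -2.05]
0 1.1 0.3 [-0.21  0.32  1.89] [-0.46  0.76  2.38] - -
0 1.1 0.6 [0.37 0.34 0.98] [-0.21  0.65  1.84] [-0.58  0.46  2.18] -
0 1.1 0.9 [0.64 0.49 0.39] [0.11 0.66 1.22] [-0.1   0.42  1.39] [-0.76  0.21  2.02]
0 1.3 0 [-0.19  0.69  2.18] [-0.31  1.07  2.52] - -
0 1.3 0.3 [-0.05  0.64  1.73] [-0.23  0.99  2.15] [-0.44  0.81  2.35] [-0.75  0.68  2.66]
0 1.3 0.6 [0.1  0.64 1.26] [-0.12  0.95  1.75] [-0.32  0.75  1.93] [-0.64  0.59  2.23]
0 1.3 0.9 [0.23 0.7  0.83] [-0.    0.95  1.34] [-0.16  0.74  1.47] [-0.44  0.54  1.73]
0 1.5 -0.3 [-0.06  0.97  2.33] [-0.14  1.28  2.65] - -
0 1.5 0 [-0.04  0.95  2.01] [-0.12  1.26  2.34] [-0.26  1.07  2.47] [-0.45  0.9   2.65]
0 1.5 0.3 [-0.01  0.94  1.68] [-0.1   1.2
[... 1300 characters left out ...]
1 -0.79] [-0.75  0.68 -0.48]
1 1.3 0.6 [ 0.1   0.64 -1.88] [-0.12  0.95 -1.39] [-0.32  0.75 -1.22] [-0.64  0.59 -0.91]
1 1.3 0.9 [ 0.23  0.7  -2.32] [-0.    0.95 -1.81] [-0.16  0.74 -1.67] [-0.44  0.54 -1.41]
1 1.5 -0.3 [-0.06  0.97 -0.81] [-0.14  1.28 -0.49] [-0.27  1.09 -0.36] [-0.46  0.93 -0.18]
1 1.5 0 [-0.04  0.95 -1.13] [-0.12  1.26 -0.8 ] [-0.26  1.07 -0.68] [-0.45  0.9  -0.49]
1 1.5 0.3 [-0.01  0.94 -1.46] [-0.1   1.24 -1.11] [-0.24  1.05 -0.99] [-0.43  0.88 -0.81]
1 1.5 0.6 [ 0.02  0.94 -1.79] [-0.08  1.23 -1.43] [-0.21  1.04 -1.32] [-0.4   0.86 -1.14]
1 1.5 0.9 [ 0.04  0.95 -2.11] [-0.05  1.23 -1.75] [-0.19  1.04 -1.65] [-0.37  0.85 -1.48]
real	0m50.551s
user	0m51.009s
sys	0m0.103s
```

Run:
```python
from plan import *
import cv2
S=np.load("scene0.npz");D=np.load("side0.npz")
t=np.linspace(0,2*np.pi,60);c=np.c_[0*t,np.cos(t),np.sin(t)]*.029
ims=[]
for n,C,(x0,y0,w,h) in (("side",D,(245,70,60,60)),("scene",S,(205,235,60,60))):
  for pc in (.1,.25,.4):
    im=cv2.resize(cv2.imread(f"pics/{n}0.png")[y0:y0+h,x0:x0+w],None,fx=4.4,fy=4.4,interpolation=cv2.INTER_CUBIC)
    P=proj(C,np.array([.706,-.261,.288])+c@RLf(pc).T); Q=np.r_[P,proj(C,np.array([.706,-.261,.288])+np.array([[0,0,0],[-.06,0,0]])@RLf(pc).T)]
    u=lambda P:np.int32(((P-[x0,y0])+.5)*4.4)
    cv2.polylines(im,[u(P)],True,(0,255,0),1);cv2.polylines(im,[u(Q[-2:])],False,(0,0,255),1)
    # body front/back rect 0.05 / 0.10 behind lens
    for b in (.05,):
      B=np.array([[b,sy*.045,sz*.031] for sy,sz in ((1,1),(-1,1),(-1,-1),(1,-1))]);cv2.polylines(im,[u(proj(C,np.array([.706,-.261,.288])+B@RLf(pc).T))],True,(255,255,0),1)
    ims.append(im)
cr=cv2.resize(cv2.imread("pics/scene0.png")[145:180,312:347],None,fx=7.54,fy=7.54,interpolation=cv2.INTER_CUBIC)
cv2.imwrite("pics/c3.png",np.vstack([np.hstack(ims[:3]),np.hstack(ims[3:])]))
cv2.imwrite("pics/c4.png",cr)
```

```text
(no output)
```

View pics/c3.png

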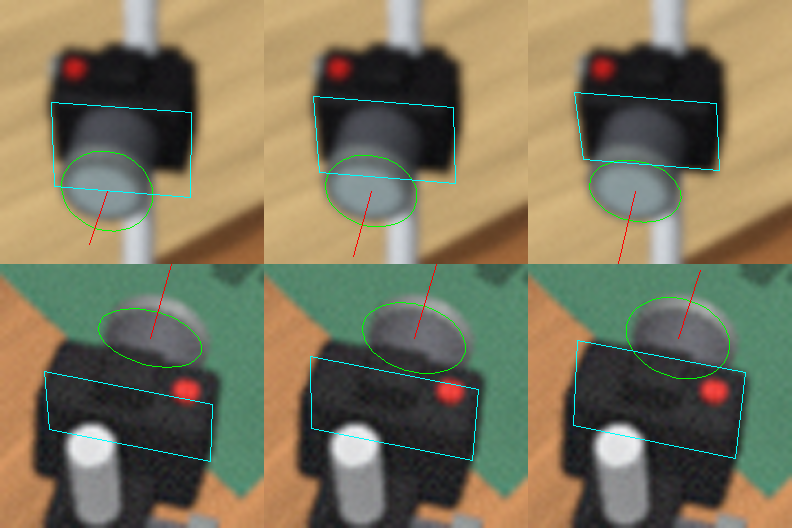

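The overlay shows the ring best matched at a down-tilt of about 0.35–0.4. I'll fit its outline (side: left 259, right 279, bottom 120; scene: left 229, right 252.5, top 241).

Run:
```python
from plan import *
S=np.load("scene0.npz");D=np.load("side0.npz")
t=np.linspace(0,2*np.pi,200);c=np.c_[0*t,np.cos(t),np.sin(t)]*.029
def f(x):
    P=x[:3]+c@RLf(x[3]).T;a=proj(D,P);b=proj(S,P)
    n=np.array([.8415,.5403])@(x[:2]-[.7119,-.2707])*300
    return np.r_[a[:,0].min()-258.8,a[:,0].max()-278.6,a[:,1].max()-119.5,b[:,0].min()-228.8,b[:,0].max()-252.2,b[:,1].min()-240.9,n,(x[3]-.35)*5]
r=least_squares(f,[.706,-.26,.288,.3]);print(r.x,r.fun.round(1))
```

```text
[ 0.706  -0.2574  0.2917  0.35  ] [-1.2 -0.2  0.1 -0.9 -0.8 -0.1  0.7  0. ]
```

View pics/c4.png

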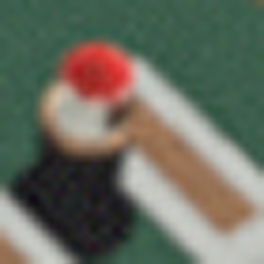

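Run:
```python
from plan import *
S=np.load("scene0.npz")
for r,z in ((.013,.087),(.015,.09)):
  for a in (-.5,-.3,-.1,.1,.3,.5):
    P=np.array([.591+r*np.cos(a),.231+r*np.sin(a),z]);print(r,z,a,((proj(S,P)[0]+.5-[312,145])*7.54).round(0))
print(((proj(S,np.array([.591,.231,.078]))[0]+.5-[312,145])*7.54).round(0),((proj(S,np.array([.591,.231,.116]))[0]+.5-[312,145])*7.54).round(0))
from itertools import product
q0=np.array(json.loads(open("rec.jsonl").readlines()[-1])[0])
L=np.array([.706,-.257,.291])
for pc,pit,rel in product((.3,.4),(1.1,1.2),(-.5,-.3,-.1,0.1)):
  RL=RLf(pc);Rm=RL@tool(rel,pit)@FL;p=L-.15*RL[:,0]+RL@[0,0,-.042]+.019*Rm[:,2];o=ik(p,Rm,k,q0,6)
  print(pc,pit,rel,p.round(3),None if o is None else o.round(2))
```

```text
0.013 0.087 -0.5 [104. 125.]
0.013 0.087 -0.3 [109. 123.]
0.013 0.087 -0.1 [114. 121.]
0.013 0.087 0.1 [118. 117.]
0.013 0.087 0.3 [120. 113.]
0.013 0.087 0.5 [122. 109.]
0.015 0.09 -0.5 [106. 125.]
0.015 0.09 -0.3 [112. 123.]
0.015 0.09 -0.1 [118. 120.]
0.015 0.09 0.1 [122. 116.]
0.015 0.09 0.3 [126. 111.]
0.015 0.09 0.5 [128. 106.]
[ 90. 114.] [101.  61.]
0.3 1.1 -0.5 [ 0.638 -0.159  0.193] [ 0.05  0.37  1.67 -0.84  1.11  0.41]
0.3 1.1 -0.3 [ 0.64  -0.159  0.193] [ 0.04  0.33  1.74 -0.89  0.99  0.28]
0.3 1.1 -0.1 [ 0.642 -0.158  0.193] [ 0.02  0.29  1.82 -0.94  0.87  0.13]
0.3 1.1 0.1 [ 0.643 -0.158  0.193] [-0.02  0.25  1.88 -0.96  0.74 -0.05]
0.3 1.2 -0.5 [ 0.638 -0.158  0.191] [-0.    0.35  1.65 -0.72  1.07  0.29]
0.3 1.2 -0.3 [ 0.64  -0.158  0.192] [-0.01  0.31  1.71 -0.75  0.98  0.13]
0.3 1.2 -0.1 [ 0.641 -0.157  0.192] [-0.03  0.28  1.76 -0.77  0.88 -0.06]
0.3 1.2 0.1 [ 0.642 -0.156  0.192] [-0.06  0.24  1.81 -0.76  0.77 -0.26]
0.4 1.1 -0.5 [ 0.644 -0.168  0.181] [ 0.08  0.4   1.73 -0.98  1.07  0.58]
0.4 1.1 -0.3 [ 0.646 -0.168  0.182] [ 0.07  0.37  1.81 -1.06  0.96  0.47]
0.4 1.1 -0.1 [ 0.647 -0.167  0.182] [ 0.05  0.33  1.88 -1.14  0.85  0.35]
0.4 1.1 0.1 [ 0.649 -0.166  0.182] None
0.4 1.2 -0.5 [ 0.644 -0.167  0.18 ] [ 0.03  0.37  1.71 -0.87  1.02  0.46]
0.4 1.2 -0.3 [ 0.645 -0.167  0.18 ] [ 0.02  0.34  1.77 -0.92  0.93  0.31]
0.4 1.2 -0.1 [ 0.647 -0.166  0.18 ] [ 0.    0.3   1.83 -0.96  0.83  0.16]
0.4 1.2 0.1 [ 0.648 -0.165  0.18 ] [-0.03  0.27  1.88 -0.99  0.73 -0.02]
```

```bash
cat > rows.py <<'E'
from plan import *
from plant import readout
def obs():
    o=readout.get_obs();return o["tool_pos"].copy(),o["eef_rot"].copy(),o["joint_positions"].copy()
def rows(poses,p,Rm,hand):
    out=[]
    for P,Q in poses:
        d=np.round(Rm.T@(P-p)*1000);w=np.round(R.from_matrix(Rm.T@Q).as_rotvec()/.005)*.005
        assert np.linalg.norm(d)<=41.7 and np.linalg.norm(w)<=.125,(d,w)
        p=p+Rm@d/1000;Rm=Rm@R.from_rotvec(w).as_matrix()
        out+=[int(v) for v in d]+[round(float(v),3) for v in w]+[hand]
    print(len(poses),"rows",out);print("end",p,"last err",np.linalg.norm(p-P)*1000)
def joint(q0,q1,n):return [fk(q0+(q1-q0)*(i+1)/n,k) for i in range(n)]
def line(p0,R0,p1,R1,n):
    w=R.from_matrix(R0.T@R1).as_rotvec()
    return [(p0+(p1-p0)*(i+1)/n,R0@R.from_rotvec(w*(i+1)/n).as_matrix()) for i in range(n)]
Rg=tool(-.14,1.15)@FL;G=np.array([.591,.231,.053])+.019*Rg[:,2]
E
python3 - <<'E'
from rows import *
p,Rm,q=obs()
P1=G-.15*Rg[:,2]
qs=ik(P1,Rg,k,q,20);print(q,qs,P1)
J=joint(q,qs,20);print(np.array([a for a,_ in J])[::4]);rows(J,p,Rm,1)
E
```

```text
[-0.222  -0.075   1.654  -0.3356  1.6293  0.9525] [ 0.45    0.1558  1.8435 -0.3186  0.812  -0.799 ] [0.538  0.2385 0.1726]
[[ 0.3442 -0.1255  0.3243]
 [ 0.4121 -0.0786  0.2895]
 [ 0.4693 -0.0127  0.2559]
 [ 0.5113  0.0692  0.2239]
 [ 0.5345  0.163   0.1938]]Traceback (most recent call last):
  File "<stdin>", line 5, in <module>
  File "rows.py", line 9, in rows
    assert np.linalg.norm(d)<=41.7 and np.linalg.norm(w)<=.125,(d,w)
           ^^^^^^^^^^^^^^^^^^^^^^^^^^^^^^^^^^^^^^^^^^^^^^^^^^^
AssertionError: (array([21., -2.,  3.]), array([-0.02 ,  0.025, -0.125]))
```

Run:
```python
from rows import *
p,Rm,q=obs()
P1=G-.22*Rg[:,2]
qs=ik(P1,Rg,k,q,20);print(qs,P1)
J=joint(q,qs,19);print(np.array([a for a,_ in J])[::4]);
rows(J,p,Rm,1)
```

```text
[ 0.4868  0.0726  1.7721 -0.2947  0.9699 -0.8168] [0.5097 0.2425 0.2365]
[[ 0.343  -0.1234  0.3269]
 [ 0.4061 -0.0688  0.3031]
 [ 0.4577  0.0039  0.2814]
 [ 0.4934  0.0916  0.2617]
 [ 0.5097  0.1904  0.2443]]Traceback (most recent call last):
  File "<stdin>", line 6, in <module>
  File "rows.py", line 9, in rows
    assert np.linalg.norm(d)<=41.7 and np.linalg.norm(w)<=.125,(d,w)
           ^^^^^^^^^^^^^^^^^^^^^^^^^^^^^^^^^^^^^^^^^^^^^^^^^^^
AssertionError: (array([21., -4.,  0.]), array([-0.02 ,  0.025, -0.135]))
```

```bash
sed -i 's/print(len(poses),"rows",out)/[print("CALL",out[i:i+140]) for i in range(0,len(out),140)]/' rows.py
python3 - <<'E'
from rows import *
p,Rm,q=obs()
P1=G-.22*Rg[:,2]
qs=ik(P1,Rg,k,q,20)
rows(joint(q,qs,24),p,Rm,1)
E
```

```text
CALL [16, -3, 0, -0.015, 0.02, -0.105, 1, 17, -2, 1, -0.02, 0.02, -0.105, 1, 17, -2, 0, -0.02, 0.02, -0.105, 1, 17, 0, 0, -0.015, 0.02, -0.105, 1, 17, 1, 1, -0.02, 0.015, -0.105, 1, 18, 2, 0, -0.025, 0.015, -0.105, 1, 17, 3, 0, -0.02, 0.015, -0.105, 1, 18, 4, 1, -0.025, 0.015, -0.105, 1, 17, 5, 0, -0.02, 0.015, -0.105, 1, 17, 7, 1, -0.025, 0.01, -0.105, 1, 17, 7, 0, -0.025, 0.01, -0.105, 1, 17, 9, 1, -0.025, 0.005, -0.105, 1, 16, 10, 0, -0.025, 0.01, -0.105, 1, 16, 10, 1, -0.03, 0.005, -0.105, 1, 15, 12, 1, -0.025, 0.005, -0.105, 1, 14, 14, 0, -0.025, 0.0, -0.1, 1, 14, 14, 1, -0.03, 0.0, -0.105, 1, 13, 15, 1, -0.025, 0.005, -0.105, 1, 12, 16, 0, -0.025, -0.005, -0.105, 1, 11, 17, 1, -0.03, -0.005, -0.1, 1]
CALL [10, 18, 1, -0.025, -0.0, -0.105, 1, 9, 18, 1, -0.03, -0.01, -0.1, 1, 8, 19, 0, -0.025, -0.005, -0.105, 1, 6, 20, 1, -0.025, -0.01, -0.1, 1]
end [0.5097 0.2422 0.2367] last err 0.39210106630980385
```

>>> carry_out(
  deltas=[16,-3,0,-0.015,0.02,-0.105,1,17,-2,1,-0.02,0.02,-0.105,1,17,-2,0,-0.02,0.02,-0.105,1,17,0,0,-0.015,0.02,-0.105,1,17,1,1,-0.02,0.015,-0.105,1,18,2,0,-0.025,0.015,-0.105,1,17,3,0,-0.02,0.015,-0.105,1,18,4,1,-0.025,0.015,-0.105,1,17,5,0,-0.02,0.015,-0.105,1,17,7,1,-0.025,0.01,-0.105,1,17,7,0,-0.025,0.01,-0.105,1,17,9,1,-0.025,0.005,-0.105,1,16,10,0,-0.025,0.01,-0.105,1,16,10,1,-0.03,0.005,-0.105,1,15,12,1,-0.025,0.005,-0.105,1,14,14,0,-0.025,0.0,-0.1,1,14,14,1,-0.03,0.0,-0.105,1,13,15,1,-0.025,0.005,-0.105,1,12,16,0,-0.025,-0.005,-0.105,1,11,17,1,-0.03,-0.005,-0.1,1],
)

```text
clock: 3.32
tool_pos: [0.5047, 0.1626, 0.2526]
eef_rot: [[-0.774, 0.528, 0.35], [0.511, 0.847, -0.146], [-0.374, 0.066, -0.925]]
force: [0.3, -0.0, -0.3]
gripper_width: 0.094
grip_force: 0.0
```

>>> carry_out(
  deltas=[10,18,1,-0.025,0,-0.105,1,9,18,1,-0.03,-0.01,-0.1,1,8,19,0,-0.025,-0.005,-0.105,1,6,20,1,-0.025,-0.01,-0.1,1,0,0,0,0,0,0,1,0,0,0,0,0,0,1],
)

```text
clock: 3.82
tool_pos: [0.5067, 0.2428, 0.2403]
eef_rot: [[-0.902, 0.144, 0.406], [0.132, 0.99, -0.057], [-0.41, 0.002, -0.912]]
force: [-0.9, -0.3, -0.3]
gripper_width: 0.094
grip_force: 0.0
```

```bash
python3 rec.py
python3 - <<'E'
from rows import *
from plant import read_camera
import cv2
c=read_camera("wrist");im=c["img"][:,:,::-1].copy();cv2.imwrite("pics/w1.png",im);np.savez("wrist1.npz",**c)
for P in ([.591,.231,.116],[.591,.231,.078],G):print(proj(c,np.array(P)))
E
```

```text
3.8167 [ 0.491  0.066  1.771 -0.296  0.977 -0.809] [0.50674398 0.24277234 0.24026582] 0.09398352359629429 0.0 [-0.9 -0.3 -0.3]
[[-0.902  0.144  0.406]
 [ 0.132  0.99  -0.057]
 [-0.41   0.002 -0.912]]
[[253.5007 198.6657]]
[[253.3778 177.537 ]]
[[253.2799 162.7588]]
```

View pics/w1.png

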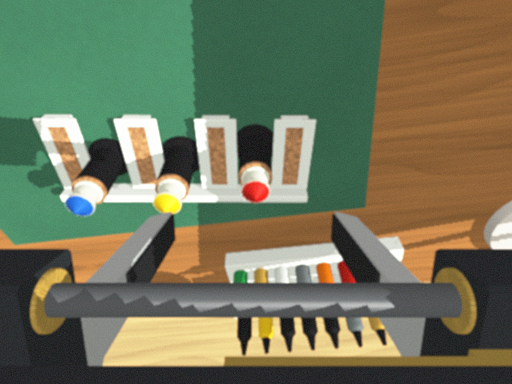

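The wrist view shows the red roof at (256,192), against a predicted (253.5,199), so the handle is about 4 mm nearer the robot and 2 mm to +y. It sits centred between the open fingers, so I'll descend.

Run:
```python
from rows import *
p,Rm,q=obs()
G=np.array([.587,.233,.053])+.019*Rg[:,2]
rows(line(p,Rm,G,Rg,10),p,Rm,1)
```

```text
CALL [0, 0, 22, 0.0, 0.0, -0.0, 1, 1, 0, 23, 0.0, 0.0, -0.0, 1, 0, 1, 22, 0.0, 0.0, -0.0, 1, 1, 0, 22, 0.0, 0.0, -0.0, 1, 0, 0, 23, 0.0, 0.0, -0.005, 1, 0, 0, 22, 0.0, 0.0, 0.0, 1, 1, 0, 22, 0.0, 0.0, 0.0, 1, 0, 1, 22, 0.0, 0.0, 0.0, 1, 0, 0, 23, 0.0, 0.0, -0.0, 1, 1, 0, 22, 0.0, 0.0, -0.0, 1]
end [0.5945 0.2321 0.0357] last err 0.2680641152922967
```

>>> carry_out(
  deltas=[0,0,22,0,0,0,1,1,0,23,0,0,0,1,0,1,22,0,0,0,1,1,0,22,0,0,0,1,0,0,23,0,0,-0.005,1,0,0,22,0,0,0,1,1,0,22,0,0,0,1,0,1,22,0,0,0,1,0,0,23,0,0,0,1,0,0,12,0,0,0,1,0,0,0,0,0,0,1,0,0,0,0,0,0,1],
)

```text
clock: 4.87
tool_pos: [0.5919, 0.2324, 0.0453]
eef_rot: [[-0.903, 0.14, 0.407], [0.128, 0.99, -0.057], [-0.411, 0.0, -0.912]]
force: [0.1, -0.5, 0.1]
gripper_width: 0.094
grip_force: 0.0
```

```bash
python3 rec.py
python3 - <<'E'
from rows import *
from plant import read_camera
import cv2
c=read_camera("wrist");im=c["img"][:,:,::-1].copy();cv2.imwrite("pics/w2.png",im)
p,Rm,q=obs()
G=np.array([.587,.233,.053])+.019*Rg[:,2];print("to go tool mm",Rm.T@(G-p)*1000)
E
```

```text
4.8667 [ 0.393  0.362  1.935 -0.436  0.516 -0.691] [0.59189592 0.23236656 0.04527535] 0.09398944206277293 0.0 [ 0.1 -0.5  0.1]
[[-0.903  0.14   0.407]
 [ 0.128  0.99  -0.057]
 [-0.411  0.    -0.912]]
to go tool mm [ 1.9934 -0.6195 10.7305]
```

View pics/w2.png

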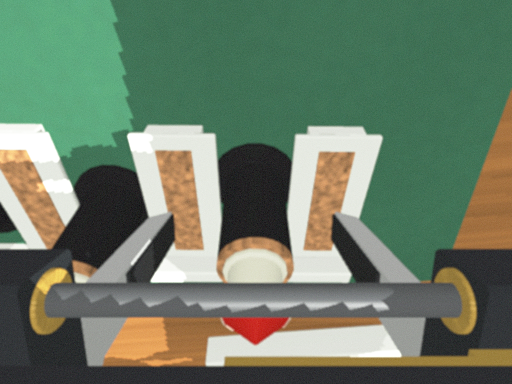

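The handle at about x=255 is midway between the fingers, and the tower is clear of the gripper body. I'll go the last 11 mm and close.

>>> carry_out(
  deltas=[1,0,6,0,0,0,1,1,-1,5,0,0,0,1,0,0,0,0,0,0,0,0,0,0,0,0,0,0,0,0,0,0,0,0,0,0,0,0,0,0,0,0,0,0,0,0,0,0,0,0,0,0,0,0,0,0,0,0,0,0,0,0,0],
)

```text
clock: 5.67
tool_pos: [0.5944, 0.2319, 0.0347]
eef_rot: [[-0.903, 0.139, 0.408], [0.127, 0.99, -0.056], [-0.412, 0.001, -0.911]]
force: [0.2, 0.2, 0.8]
gripper_width: 0.0508
grip_force: 0.0
```

```bash
python3 rec.py
python3 - <<'E'
from rows import *
p,Rm,q=obs()
d=np.array([-np.cos(-.1416),-np.sin(-.1416),0])
rows([(p+d*.01*i,Rm) for i in range(1,12)],p,Rm,0)
E
```

```text
5.6667 [ 0.39   0.378  1.944 -0.454  0.49  -0.674] [0.59435507 0.23192204 0.03472485] 0.05077802041636714 0.0 [0.2 0.2 0.8]
[[-0.903  0.139  0.408]
 [ 0.127  0.99  -0.056]
 [-0.412  0.001 -0.911]]
CALL [9, 0, -4, 0.0, 0.0, 0.0, 0, 9, 0, -4, 0.0, 0.0, 0.0, 0, 9, 0, -4, 0.0, 0.0, 0.0, 0, 9, 0, -4, 0.0, 0.0, 0.0, 0, 10, 0, -5, 0.0, 0.0, 0.0, 0, 9, 0, -4, 0.0, 0.0, 0.0, 0, 9, 0, -4, 0.0, 0.0, 0.0, 0, 9, 0, -4, 0.0, 0.0, 0.0, 0, 9, 0, -4, 0.0, 0.0, 0.0, 0, 9, 0, -4, 0.0, 0.0, 0.0, 0, 9, 0, -4, 0.0, 0.0, 0.0, 0]
end [0.4858 0.2471 0.0346] last err 0.4642290221144774
```

>>> carry_out(
  deltas=[0,0,0,0,0,0,0,0,0,0,0,0,0,0,0,0,0,0,0,0,0,0,0,0,0,0,0,0,0,0,0,0,0,0,0],
)

```text
clock: 6.08
tool_pos: [0.5945, 0.232, 0.0347]
eef_rot: [[-0.902, 0.139, 0.408], [0.127, 0.99, -0.056], [-0.412, 0.001, -0.911]]
force: [0.8, 1.0, 0.4]
gripper_width: 0.0389
grip_force: 30.0
```

>>> carry_out(
  deltas=[9,0,-4,0,0,0,0,9,0,-4,0,0,0,0,9,0,-4,0,0,0,0,9,0,-4,0,0,0,0,9,0,-4,0,0,0,0,10,0,-5,0,0,0,0,9,0,-4,0,0,0,0,9,0,-4,0,0,0,0,9,0,-4,0,0,0,0,9,0,-4,0,0,0,0,9,0,-4,0,0,0,0,0,0,0,0,0,0,0,0,0,0,0,0,0,0],
)

```text
clock: 7.17
tool_pos: [0.4844, 0.2473, 0.0347]
eef_rot: [[-0.903, 0.138, 0.407], [0.127, 0.99, -0.056], [-0.411, 0.001, -0.912]]
force: [-5.4, 0.3, 8.8]
gripper_width: 0.0388
grip_force: 30.0
```

```bash
python3 rec.py
```

```text
7.1667 [ 0.526  0.283  2.115 -0.588  0.472 -0.414] [0.48442391 0.247292   0.03468684] 0.03883807066525875 30.00044345855713 [-5.4  0.3  8.8]
[[-0.903  0.138  0.407]
 [ 0.127  0.99  -0.056]
 [-0.411  0.001 -0.912]]
```

>>> carry_out(
  deltas=[-6,0,-14,0,0,0,0,-6,0,-14,0,0,0,0,-6,0,-14,0,0,0,0,-6,0,-14,0,0,0,0,-6,0,-14,0,0,0,0,-6,0,-14,0,0,0,0,-6,0,-14,0,0,0,0,-6,0,-14,0,0,0,0,-6,0,-14,0,0,0,0,-6,0,-14,0,0,0,0,0,0,0,0,0,0,0],
)

```text
clock: 8.08
tool_pos: [0.4837, 0.248, 0.1892]
eef_rot: [[-0.901, 0.139, 0.411], [0.128, 0.99, -0.054], [-0.414, 0.004, -0.91]]
force: [0.5, 0.5, -0.1]
gripper_width: 0.0391
grip_force: 30.0
```

```bash
python3 rec.py
python3 - <<'E'
from rows import *
from plant import read_camera
import cv2
p,Rm,q=obs()
# tower frame estimate: grip point at 53mm above foot; tower z up
g=p-.019*Rm[:,2]; mid=g+[0,0,.044]
print("mid",mid)
ims=[]
for n in ("scene","side"):
    c=read_camera(n);np.savez(n+"2.npz",**c);u=proj(c,mid)[0];print(n,u)
    x0,y0=np.int32(u)-[22,25];im=c["img"][y0:y0+50,x0:x0+44,::-1];ims.append(cv2.resize(im,None,fx=9,fy=9,interpolation=cv2.INTER_CUBIC));print(x0,y0)
cv2.imwrite("pics/d1.png",np.hstack(ims))
E
```

```text
8.0833 [ 0.528  0.081  1.891 -0.343  0.855 -0.717] [0.48370348 0.24797554 0.18917264] 0.03905643806400688 29.999387562274933 [ 0.5  0.5 -0.1]
[[-0.901  0.139  0.411]
 [ 0.128  0.99  -0.054]
 [-0.414  0.004 -0.91 ]]
mid [0.4759 0.249  0.2505]
scene [305.4699 101.7361]
283 76
side [173.5652 256.7178]
151 231
```

View pics/d1.png

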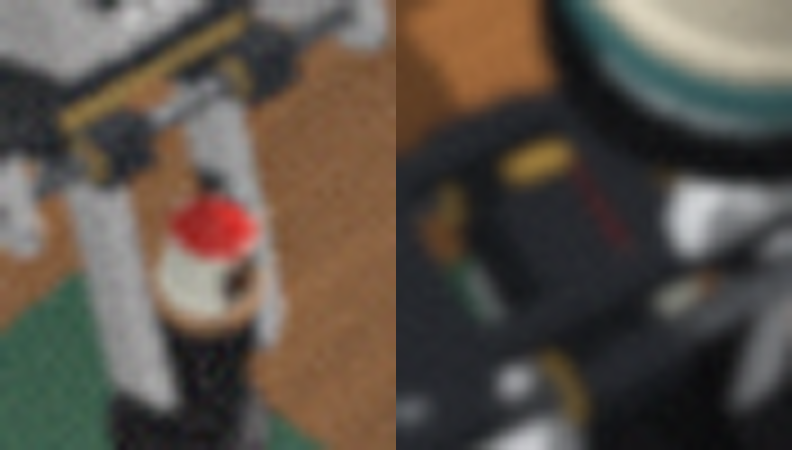

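Run:
```python
from rows import *
c=np.load("scene2.npz");mid=np.array([.4759,.249,.2505])
u=lambda P:((proj(c,P)[0]+.5-[283,76])*9).round(0)
for dz in (0,):
  print("tip",u(mid+[0,0,.019]),"base c",u(mid-[0,0,.019]))
  for a in (-.95,):print("base front",u(mid+[.0165*np.cos(a),.0165*np.sin(a),-.019]))
  for a in (-.6,-.4,-.2,0,.2,.4):print(a,u(mid+[.0145*np.cos(a),.0145*np.sin(a),-.011])-u(mid-[0,0,.019]))
```

```text
tip [212. 197.] base c [202. 274.]
base front [197. 310.]
-0.6 [12. 15.]
-0.4 [20. 14.]
-0.2 [27. 11.]
0 [34.  7.]
0.2 [38.  2.]
0.4 [42. -4.]
```

The tower is held clear, with the door at about (238,280) in the crop, right of the tower axis. That gives a door azimuth of about −0.05. Next I plan a via point and the final pose.

```bash
cat > fin.py <<'E'
from rows import *
L=np.array([.706,-.257,.291]);RL=RLf(.37,-1.0);mid_f=L-.15*RL[:,0]
def target(p,Rm,mid,az):
    Rt=E("z",az);return mid_f+RL@Rt.T@(p-mid),RL@Rt.T@Rm
E
python3 - <<'E'
from fin import *
p,Rm,q=obs();mid=p-.019*Rm[:,2]+[0,0,.044]
pf,Rf=target(p,Rm,mid,-.05);np.savez("rel.npz",Rrel=Rm.T@E("z",-.05),m=Rm.T@(mid-p))
pv=pf-.1*RL[:,0]+[0,0,.06]
qf=ik(pf,Rf,k,q,10);qv=ik(pv,Rf,k,q,10);print(qv,qf,pf)
J=joint(q,qv,20)
for P,Q in J[::3]:print(P,"foot",(P+Q@(Rm.T@(mid-p-[0,0,.097])))) 
rows(J+line(pv,Rf,pf,Rf,8),p,Rm,0)
E
```

```text
[ 0.1827  0.2369  1.8741 -0.9489  0.9724  0.2496] [ 0.0142  0.305   1.844  -0.9999  0.8329  0.1874] [ 0.6458 -0.1644  0.1824]
[0.4907 0.2309 0.1846] foot [0.4833 0.232  0.1489]
[0.5146 0.1818 0.1821] foot [0.5083 0.1827 0.1461]
[0.5356 0.1318 0.182 ] foot [0.5307 0.1323 0.1458]
[0.5537 0.0812 0.1842] foot [0.5506 0.0811 0.1478]
[0.5692 0.0306 0.1885] foot [0.5679 0.0296 0.152 ]
[ 0.582  -0.0198  0.1949] foot [ 0.5828 -0.0221  0.1585]
[ 0.5924 -0.0696  0.2031] foot [ 0.5953 -0.0734  0.1669]
CALL [-9, -15, 6, 0.03, -0.01, 0.04, 0, -10, -14, 6, 0.03, -0.01, 0.045, 0, -10, -14, 6, 0.03, -0.01, 0.04, 0, -10, -14, 6, 0.03, -0.01, 0.045, 0, -11, -13, 6, 0.025, -0.015, 0.04, 0, -11, -13, 6, 0.03, -0.01, 0.045, 0, -12, -12, 7, 0.03, -0.015, 0.04, 0, -12, -12, 7, 0.025, -0.015, 0.04, 0, -12, -11, 7, 0.025, -0.015, 0.04, 0, -12, -11, 7, 0.025, -0.02, 0.045, 0, -12, -10, 7, 0.025, -0.015, 0.04, 0, -13, -10, 7, 0.025, -0.02, 0.04, 0, -13, -9, 8, 0.025, -0.02, 0.04, 0, -13, -9, 8, 0.02, -0.02, 0.04, 0, -13, -8, 7, 0.025, -0.02, 0.04, 0, -14, -8, 8, 0.02, -0.02, 0.04, 0, -13, -7, 9, 0.02, -0.025, 0.04, 0, -14, -7, 8, 0.015, -0.02, 0.04, 0, -13, -6, 8, 0.02, -0.025, 0.04, 0, -14, -6, 9, 0.015, -0.025, 0.04, 0]
CALL [-6, 1, 10, 0.0, -0.0, -0.0, 0, -6, 1, 11, 0.0, -0.0, -0.0, 0, -6, 1, 10, 0.0, -0.0, -0.0, 0, -6, 0, 10, 0.0, -0.0, -0.0, 0, -6, 1, 11, 0.0, -0.0, -0.0, 0, -6, 1, 10, 0.0, -0.0, -0.0, 0, -6, 1, 10, 0.0, -0.0, -0.0, 0, -6, 1, 11, 0.0, -0.0, -0.0, 0]
end [ 0.646  -0.1646  0.1823] last err 0.24535535056473262
```

>>> carry_out(
  deltas=[-6,0,-14,0,0,0,0,-6,0,-14,0,0,0,0],
)

```text
clock: 8.35
tool_pos: [0.4801, 0.2462, 0.2141]
eef_rot: [[-0.905, 0.139, 0.402], [0.126, 0.99, -0.059], [-0.406, -0.003, -0.914]]
force: [0.1, -0.2, -1.3]
gripper_width: 0.0389
grip_force: 30.0
```

>>> carry_out(
  deltas=[-9,-15,6,0.03,-0.01,0.04,0,-10,-14,6,0.03,-0.01,0.045,0,-10,-14,6,0.03,-0.01,0.04,0,-10,-14,6,0.03,-0.01,0.045,0,-11,-13,6,0.025,-0.015,0.04,0,-11,-13,6,0.03,-0.01,0.045,0,-12,-12,7,0.03,-0.015,0.04,0,-12,-12,7,0.025,-0.015,0.04,0,-12,-11,7,0.025,-0.015,0.04,0,-12,-11,7,0.025,-0.02,0.045,0,-12,-10,7,0.025,-0.015,0.04,0,-13,-10,7,0.025,-0.02,0.04,0,-13,-9,8,0.025,-0.02,0.04,0,-13,-9,8,0.02,-0.02,0.04,0,-13,-8,7,0.025,-0.02,0.04,0,-14,-8,8,0.02,-0.02,0.04,0,-13,-7,9,0.02,-0.025,0.04,0,-14,-7,8,0.015,-0.02,0.04,0,-13,-6,8,0.02,-0.025,0.04,0,-14,-6,9,0.015,-0.025,0.04,0],
)

```text
clock: 10.02
tool_pos: [0.595, -0.0864, 0.235]
eef_rot: [[-0.308, 0.883, 0.354], [0.633, 0.468, -0.617], [-0.71, 0.034, -0.703]]
force: [-0.1, -1.1, -2.1]
gripper_width: 0.039
grip_force: 30.0
```

```bash
python3 rec.py
python3 - <<'E'
from fin import *
from plant import read_camera
import cv2
p,Rm,q=obs();r=np.load("rel.npz");Rf=RL@r["Rrel"].T;pf=mid_f-Rf@r["m"]
rows(line(p,Rm,pf,Rf,12),p,Rm,0)
mid=p+Rm@r["m"];Rt=Rm@r["Rrel"];ims=[]
c=read_camera("scene");np.savez("scene3.npz",**c);u=proj(c,mid)[0];x0,y0=np.int32(u)-[22,25];print(x0,y0)
im=cv2.resize(c["img"][y0:y0+50,x0:x0+44,::-1],None,fx=9,fy=9,interpolation=cv2.INTER_CUBIC)
U=lambda P:np.int32((proj(c,mid+Rt@np.array(P))[0]+.5-[x0,y0])*9)
for P in ([0,0,.019],[0,0,-.019],[.0145,0,-.011]):cv2.circle(im,tuple(int(v) for v in U(P)),3,(255,255,0),-1)
full=c["img"][60:360,150:400,::-1];full=cv2.resize(full,(375,450))
cv2.imwrite("pics/d2.png",np.hstack([im,full]))
E
```

```text
10.0167 [ 0.181  0.206  1.833 -0.91   1.014  0.179] [ 0.59499056 -0.08644511  0.23500193] 0.03895482747473631 29.99856859445572 [-0.1 -1.1 -2.1]
[[-0.308  0.883  0.354]
 [ 0.633  0.468 -0.617]
 [-0.71   0.034 -0.703]]
CALL [-2, 1, 9, 0.0, -0.0, -0.0, 0, -3, 0, 8, 0.0, -0.0, -0.0, 0, -2, 1, 9, 0.0, -0.0, -0.0, 0, -2, 0, 8, 0.0, -0.0, -0.0, 0, -3, 1, 9, 0.0, -0.0, -0.0, 0, -2, 0, 9, 0.0, -0.0, -0.0, 0, -2, 1, 8, 0.0, -0.0, -0.0, 0, -2, 0, 9, 0.0, -0.0, -0.0, 0, -3, 1, 8, 0.0, -0.0, -0.0, 0, -2, 0, 9, 0.0, -0.0, -0.0, 0, -2, 1, 8, 0.0, -0.0, -0.0, 0, -3, 1, 9, 0.0, -0.0, -0.0, 0]
end [ 0.6462 -0.1644  0.1827] last err 0.5569706079952113
237 147
```

View pics/d2.png

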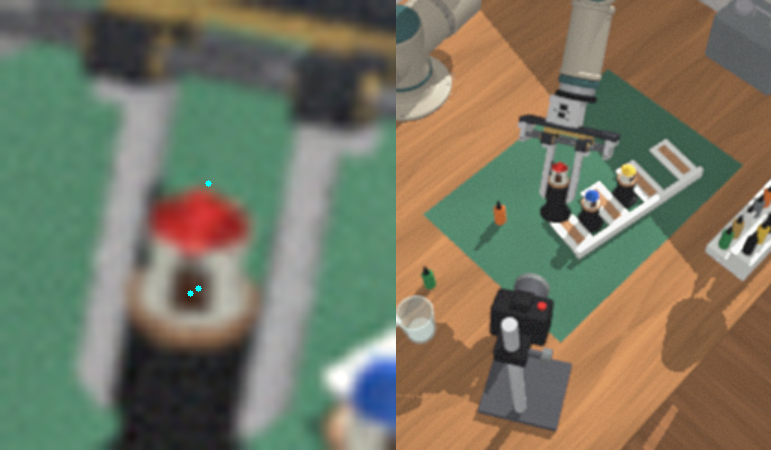

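The overlay shows the door at (190,287), about 0.12 rad to the +azimuth side of what I assumed, and the tower about 4 mm lower. I'll correct both and make the final approach.

Run:
```python
from fin import *
p,Rm,q=obs();r=np.load("rel.npz");Rr=r["Rrel"]@E("z",.12);m=r["m"]-Rr[:,2]*.004
np.savez("rel2.npz",Rrel=Rr,m=m)
Rf=RL@Rr.T;pf=mid_f-Rf@m;print(ik(pf,Rf,k,q,3))
rows(line(p,Rm,pf,Rf,12),p,Rm,0)
```

```text
[ 0.0307  0.3221  1.8021 -0.9657  0.9062  0.2706]
CALL [-2, 1, 8, 0.005, 0.0, 0.01, 0, -3, 0, 8, 0.005, 0.0, 0.01, 0, -2, 1, 9, 0.0, 0.0, 0.005, 0, -2, 1, 8, 0.005, 0.0, 0.01, 0, -2, 0, 8, 0.005, 0.0, 0.01, 0, -3, 1, 8, 0.005, 0.0, 0.01, 0, -2, 1, 8, 0.0, 0.0, 0.01, 0, -2, 1, 8, 0.005, 0.0, 0.005, 0, -2, 1, 9, 0.005, 0.0, 0.01, 0, -3, 1, 8, 0.005, 0.0, 0.01, 0, -2, 1, 8, 0.005, 0.0, 0.01, 0, -2, 1, 8, 0.0, 0.0, 0.01, 0]
end [ 0.6436 -0.1636  0.186 ] last err 0.4919795051784825
```

>>> carry_out(
  deltas=[-2,1,8,0.005,0,0.01,0,-3,0,8,0.005,0,0.01,0,-2,1,9,0,0,0.005,0,-2,1,8,0.005,0,0.01,0,-2,0,8,0.005,0,0.01,0,-3,1,8,0.005,0,0.01,0,-2,1,8,0,0,0.01,0,-2,1,8,0.005,0,0.005,0,-2,1,9,0.005,0,0.01,0,-3,1,8,0.005,0,0.01,0,-2,1,8,0.005,0,0.01,0,-2,1,8,0,0,0.01,0,0,0,0,0,0,0,0,0,0,0,0,0,0,0,0,0,0,0,0,0,0],
)

```text
clock: 11.32
tool_pos: [0.6449, -0.1608, 0.1883]
eef_rot: [[-0.208, 0.926, 0.316], [0.678, 0.369, -0.635], [-0.705, 0.082, -0.705]]
force: [0.2, -0.8, -1.1]
gripper_width: 0.0392
grip_force: 30.0
```

```bash
python3 rec.py
python3 - <<'E'
from fin import *
from plant import read_camera
import cv2
p,Rm,q=obs();r=np.load("rel2.npz");mid=p+Rm@r["m"];Rt=Rm@r["Rrel"]
print("pos err mm",(mid-mid_f)*1000,"rot",R.from_matrix(RL.T@Rt).as_rotvec())
ims=[]
for n in ("scene","side"):
    c=read_camera(n);u=proj(c,(mid+L)/2)[0];x0,y0=np.int32(u)-[40,45];s=5
    im=cv2.resize(c["img"][y0:y0+90,x0:x0+80,::-1],None,fx=s,fy=s,interpolation=cv2.INTER_CUBIC);print(n,x0,y0)
    U=lambda P:tuple(int(v) for v in (proj(c,P)[0]+.5-[x0,y0])*s)
    for P in ([0,0,.019],[0,0,-.019]):cv2.circle(im,U(mid+Rt@np.array(P)),2,(255,255,0),-1)
    t=np.linspace(0,6.28,40)
    cv2.polylines(im,[np.array([U(L+RL@[0,.029*np.cos(a),.029*np.sin(a)]) for a in t])],True,(0,255,0),1)
    cv2.line(im,U(L),U(mid_f),(255,0,255),1)
    ims.append(im)
cv2.imwrite("pics/e.png",np.hstack(ims))
E
```

```text
11.3167 [ 0.034  0.318  1.803 -0.965  0.903  0.272] [ 0.6449123  -0.16078724  0.1882923 ] 0.03921218496354445 30.000062584877014 [ 0.2 -0.8 -1.1]
[[-0.208  0.926  0.316]
 [ 0.678  0.369 -0.635]
 [-0.705  0.082 -0.705]]
pos err mm [0.3941 2.6609 2.199 ] rot [ 0.0071 -0.0012  0.0017]
scene 206 184
side 222 88
```

View pics/e.png

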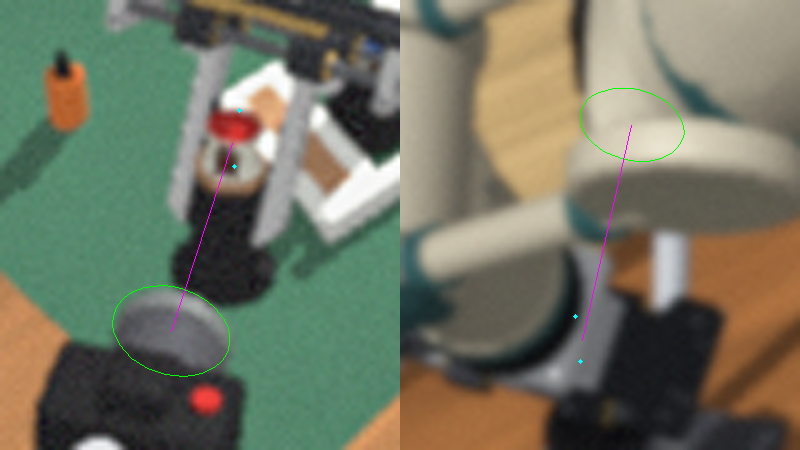

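The scene view shows the tower upright in the grip on the lens axis. Its mid is near (235,145) against an expected (237,140), with the door at (228,160) facing the lens, so I'm handing in.

```bash
python3 -c "
from plant import job;print(job.finish_job())"
```

```text
the job is handed in; nothing more can be done
None
```

I handed the job in at about 11 s of the 38 s limit, with the red-roofed tower held by its handle about 15 cm in front of the lens, door towards it and tilted to match. By my own fit it is within about 5 mm and 0.1 rad; no verdict was shown, and the side camera's view was blocked at the end.

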